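# Clamp a shaft in the V-block fixture

## Robot

A 6-joint arm with a two-finger parallel gripper is mounted at the origin on the work surface. World frame = base frame: x ahead of the robot, y to its left, z up, the work surface at z = 0. Lengths are in m, angles in rad, forces in N, time in s.
With the tool pointing down it reaches from about 0.375 to 0.925 m from the base axis. Payload 5.7 kg.
Tool frame: the origin (TCP) lies midway between the tips of the shut fingers; the grasp point (between the pads) lies 19 mm behind it; z points along the fingers, x is the direction in which the jaws open and shut, and the axes are right-handed (so a half turn about z gives the same grasp; the last joint's range is limited). The gripper opens to 88 mm and grips with 3 to 60 N. Pads are 20 mm wide; open, the fingers measure 115 mm over their backs; the gripper's body (75 mm by 178 mm) begins 61 mm behind the grasp point.
Start: joints at [-1.422, 0.359, 1.51, -0, 1.272, -0.115], TCP at [0.156, -0.579, 0.223] pointing down, gripper open.
Joint ranges: [-2.97, 2.97], [-1.01, 2.36], [0.21, 2.38], [-0.96, 4.11], [0.2, 2.71], [-2.98, 2.98]. Speed limits (rad/s): [2.39, 2.39, 3.14, 3.14, 3.14, 3.14].

## Interface

Orientations are given as a unit quaternion [x, y, z, w].
In Python, from bench import move_ptp, servo_line, goto_joints, move_gripper, sleep, inverse_kinematics, capture, PlanningError, close_job, spot_in, silhouettes, current_clock, current_joint_pos, current_qvel, current_joint_torque, current_position, current_orientation, current_force, current_torque, current_finger_gap gives the robot as it stands. Calls block until the motion is done:
- move_ptp(position, orientation): joint-space move of the TCP to a pose.
- servo_line(position, orientation=None, rate=0.15, contact_N=None): straight line of the TCP; orientation=None keeps the orientation; rate is the mean speed in m/s. With contact_N (N) it stops when the force on the tool has changed by that much, and returns True; else False.
- goto_joints(angles): joint-space move.
- move_gripper(opening): finger opening in m; the grip force is fixed at half the most; returns when the fingers have stopped.
- sleep(seconds).
- inverse_kinematics(position, orientation): joint angles nearest the present ones, or None.
- capture(name): name is "scene" or "top"; returns a dict with "image" (480x640x3 uint8, blue, green, red), "range_z" (480x640 float32, m along the optical axis (not along the pixel's ray), 0 where there is no reading), "intrinsics" (3x3 intrinsics, pixels), "R" (3x3) and "t" (3): a world point X has camera coordinates R X + t. Camera axes: x right, y down, z forward; pixel columns grow to the right and rows downward; lengths in m; the calibration is good to about 2 mm. A picture is of the moment at which its call begins.
A pose or a line that the arm cannot do raises PlanningError and nothing moves.
- close_job(): hands the job in, once; it reports no verdict.
Trained networks look in the newest picture that a camera, given by its name, has taken for a name from the list of things; names that differ only in an ending like _2 or _b are one class to them, and where a whole thing is asked for, a point or a joint stands for the part that bears it (a point fixed in the world has none). Each returns a list of dicts, best first, with "conf" (0 to 1); they miss things now and then, are a little off and sometimes report something else, mostly with a low value. They report only what shows in the picture. A call takes as long as a camera call. They do not tell look-alikes from the thing itself.
- spot_in(camera, query): "xy" ([column, row] in pixels, amid what is visible of it).
- silhouettes(camera, query): "region" (480x640 bool, what is visible of it) and "xy" ([column, row] in pixels, amid what is visible of it).
Readings, each from a call of its own:
- current_clock(): time.
- current_joint_pos(): joint angles.
- current_qvel(): joint speeds.
- current_joint_torque(): joint torques, N m.
- current_position(): TCP position.
- current_orientation(): TCP orientation.
- current_force(): force on the tool from outside, world axes, zero at the start.
- current_torque(): the same for the moment, N m.
- current_finger_gap(): finger opening in m.
Only numpy, scipy, OpenCV 4.12 (cv2) and the standard library are available. Lean on these libraries where they do the work, as an engineer would, in place of code of your own. Each camera call takes 0.05 s, during which the arm holds its last target. There are 200 camera calls.

## Task

Take the round tube shaft from the wooden cradle and lay it gently into both V-blocks of the blue fixture, well short (a finger's width or so) of the brass stop rod. Then slide it along the Vs until it bears firmly, but without ramming, against the stop, and only after that swing the yellow clamp arm over and press it down so that its spring pad is well squeezed (not crushed) and keeps gripping the shaft. Let go, and leave the file, the hammer and the white tub where they are.

Things in the scene. Friction and masses are not known exactly. Their poses are not given: they have to be found in the camera images.
- shaft: bright metal tube with plain ends, 32 mm diameter, 220 mm long, about 0.35 kg (varies by a fifth). Origin at its centre, on its axis; its y axis runs along the tube. Both ends are alike. It starts lying level in the cradle
- cradle: fixed wooden rest, 75 mm wide, 160 mm long along its y axis, with two shallow notched supports 18 mm thick centred 66 mm either side of the middle (114 mm free between them, base board 12 mm thick). Origin: centre of its underside on the bench; the shaft lies along its y axis, shaft axis 50 mm above the bench
- fixture: fixed blue base plate 12 mm thick, 110 mm along its x, from y = -95 to +150 mm along its y; it carries the two V-blocks, the stop and the clamp. Origin on the bench under the middle between the V-blocks. Its y axis runs along the Vs towards the stop; z up
- vees: the pair of steel V-blocks (90 degree Vs, open upwards, along the fixture's y), same origin and axes as the fixture. Each is 74 mm wide (x), 30 mm long (y), centred at y = -75 and +75 mm, so 120 mm is free between them for the fingers. The V mouths are 50 mm wide and their rims 68 mm above the bench. The ground steel is slippery: a seated shaft slides along the Vs with 1 to 3 N and centres itself over x = 0 with its axis 66 mm above the bench
- seat (a point): the point midway between the two V-blocks on the line where the axis of a seated shaft lies (66 mm above the bench); axes as the fixture
- stop: red block at the fixture's +y end (near face at y = 127 mm; origin, axes as the fixture) with a locked, rigid brass stop rod 18 mm thick along the seated shaft's axis. The rod's end face is 95 to 125 mm in +y from point seat, set by hand; no reading tells where: find it by feel. Come up to it at 10 mm/s, bear with 5 to 10 N; over 15 N marks the shaft. A shaft centred 27 mm short of seat is clear of it
- clamp (a joint): hinge angle of the yellow clamp arm in rad: 0 = level over the shaft, grows as the arm opens up and back towards the fixture's -x side (1.57 = upright); range -0.12 to 2.2. Stiff hinge (0.4 N m friction): the arm stays where it is left. With a shaft seated the pad first touches at about 0.045 rad
- clamp_hinge (a point): the arm's hinge axis (along the fixture's y), 57 mm to the -x side of the Vs' centre line, at y = +75 mm, 103 mm above the bench; this point turns with the arm: its x axis points along the arm to its tip, its z axis is the arm's outer (upper when closed) face normal
- clamp_tip (a point): centre of the outer face of the red thumb plate at the arm's free end, 94 mm from the hinge along the arm and 5 mm off its mid-plane; axes as point clamp_hinge. The arm is 10 mm thick, 22 mm wide, ends 108 mm from the hinge; the thumb plate is 28 mm along the arm, 36 mm wide. Close the arm by pushing its outer face towards +x of the fixture, then press it down from above
- pad: black rubber pad, 20 mm in diameter, on a steel spring plunger under the arm, 57 mm from the hinge, so it lands on top of the seated shaft. Spring 5 N per mm, 6 mm travel, no preload. Moving the arm takes about 6 N at 70 mm from the hinge; a downward push of 15 N at 70 mm from the hinge puts about 11 N on the pad, of which some 7 N stay when let go. Origin on the arm's mid-plane
- file: loose flat file with an orange handle, 250 mm long, 20 mm high; a bystander. Origin near its middle on the bench, x along the file
- hammer: loose hammer lying on the bench; a bystander. Origin on the bench, x along the handle
- tub: loose white plastic tub, 110 mm in diameter, 100 mm high; a bystander. Origin under its centre
Mind the look-alikes: they are no part of the job. Of the things shaped like the shaft, the metal one is meant.

How it is judged:
By the outcome, as a careful person would: the job done as asked, in the order asked, and still so for the second after the job is handed in, with the robot touching nothing.
It also fails if it takes over 72 s, if anything falls off the work surface, if the arm or the gripper's body presses on something with over 40 N, if the wrist force passes 120 N, or if a joint passes its speed limit or range.

## Working session

There is one attempt and no reset: what is moved stays moved. The work goes in short steps, each a Python script; the robot and the scene stay as the last script left them, time stands still between calls to the robot, and variables do not carry over. Pictures are saved under pics/ and viewed, about 8 in all and at most 12, crops included, and the job is handed in when it is done.

```bash
ls; mkdir -p pics; cat > h.py <<'E'
import numpy as np, cv2
from bench import *
from scipy.spatial.transform import Rotation as Rot
def world(c, uv, z=None):
    uv=np.atleast_2d(uv).astype(float); K=c["intrinsics"]
    if z is None: z=c["range_z"][uv[:,1].astype(int),uv[:,0].astype(int)]
    p=np.c_[(uv[:,0]-K[0,2])/K[0,0]*z,(uv[:,1]-K[1,2])/K[1,1]*z,z]
    return (p-c["t"])@c["R"]
def cloud(c, mask):
    v,u=np.nonzero(mask&(c["range_z"]>0)); return world(c,np.c_[u,v])
def down(yaw): # tool z down, tool x along world yaw
    return Rot.from_matrix(np.array([[np.cos(yaw),np.sin(yaw),0],[np.sin(yaw),-np.cos(yaw),0],[0,0,-1]]).T.reshape(3,3).T).as_quat()
E
python3 - <<'E'
from h import *
print(current_clock(),current_position(),current_orientation(), Rot.from_quat(current_orientation()).as_matrix().round(3))
for n in("scene","top"):
    c=capture(n); cv2.imwrite(f"pics/{n}0.png",c["image"])
    print(n,(-c["R"].T@c["t"]).round(3),c["R"][2].round(2))
    for q in("shaft","cradle","fixture","vees","stop","clamp","clamp_tip","pad","file","hammer","tub"):
        r=silhouettes(n,q)
        for d in r[:4]:
            P=cloud(c,d["region"]); print(q,round(d["conf"],2),np.round(d["xy"]),int(d["region"].sum()),np.median(P,0).round(3) if len(P) else None, (P.min(0).round(3),P.max(0).round(3)) if len(P) else '')
print(current_clock(), down(0.3))
E
```

```text
pics
0.0 [ 0.15633835 -0.57853294  0.22180692] [ 7.93966800e-01 -6.07960390e-01 -6.75469512e-04 -6.53681514e-04] [[ 0.261 -0.965 -0.   ]
 [-0.965 -0.261  0.002]
 [-0.002 -0.    -1.   ]]
scene [ 1.246 -0.022  0.812] [-0.71  0.06 -0.7 ]
shaft 0.94 [196. 215.] 1157 [ 0.298 -0.227  0.025] (array([ 0.229, -0.328, -0.004]), array([ 0.324, -0.102,  0.035]))
shaft 0.92 [396. 279.] 1404 [0.575 0.187 0.063] (array([ 0.439,  0.16 , -0.   ]), array([0.662, 0.222, 0.069]))
shaft 0.78 [476. 264.] 1663 [0.519 0.377 0.026] (array([ 0.457,  0.267, -0.003]), array([0.553, 0.494, 0.035]))
shaft 0.64 [380. 203.] 1152 [0.293 0.213 0.026] (array([ 0.211,  0.116, -0.003]), array([0.365, 0.307, 0.037]))
cradle 0.68 [386. 288.] 1304 [0.551 0.168 0.012] (array([ 0.457,  0.141, -0.003]), array([0.629, 0.229, 0.047]))
fixture 0.92 [236. 286.] 6822 [ 0.526 -0.115  0.014] (array([ 0.268, -0.258, -0.003]), array([ 0.6  , -0.009,  0.212]))
vees 0.88 [183. 285.] 1490 [ 0.548 -0.22   0.054] (array([ 0.436, -0.272, -0.002]), array([ 0.583, -0.069,  0.071]))
stop 0.96 [280. 264.] 399 [ 0.52  -0.035  0.068] (array([ 0.4
[... 2206 characters left out ...]
 0.462 -0.1    0.173] (array([ 0.448, -0.134, -0.003]), array([ 0.485, -0.085,  0.216]))
pad 0.37 [240. 238.] 1485 [0.549 0.186 0.064] (array([0.441, 0.157, 0.001]), array([0.661, 0.217, 0.073]))
file 0.9 [304. 150.] 1047 [0.764 0.038 0.011] (array([ 0.739, -0.089, -0.005]), array([0.792, 0.162, 0.029]))
file 0.28 [375. 277.] 203 [ 0.462 -0.099  0.193] (array([ 0.45 , -0.118,  0.   ]), array([ 0.483, -0.085,  0.216]))
hammer 0.66 [475. 153.] 1630 [ 0.734 -0.345  0.024] (array([ 0.671, -0.441, -0.003]), array([ 0.769, -0.18 ,  0.033]))
tub 0.62 [199. 148.] 2321 [0.762 0.266 0.039] (array([ 0.691,  0.203, -0.004]), array([0.802, 0.313, 0.108]))
1.2 [0.98877108 0.14943813 0.         0.        ]
```

```bash
python3 - <<'E'
import cv2,numpy as np
s=cv2.imread("pics/scene0.png"); t=cv2.imread("pics/top0.png")
a=cv2.resize(s[170:330,150:550],(800,320),interpolation=cv2.INTER_CUBIC)
b=cv2.resize(t[200:330,130:455],(800,280) ,interpolation=cv2.INTER_CUBIC)
cv2.imwrite("pics/crop0.png",np.vstack([a,b]))
E
```

```text
(no output)
```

View pics/scene0.png

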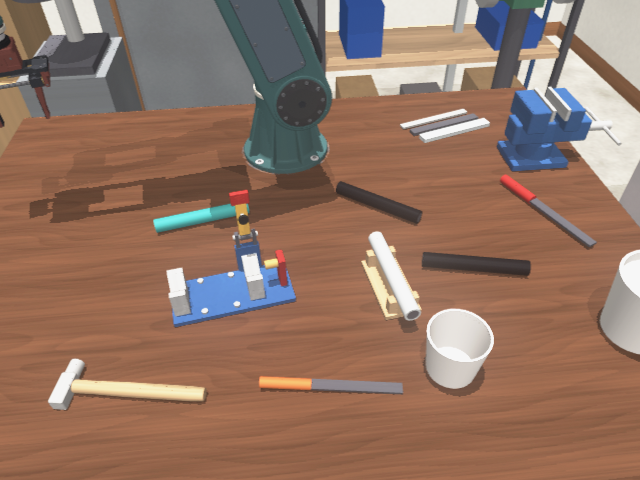

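View pics/top0.png

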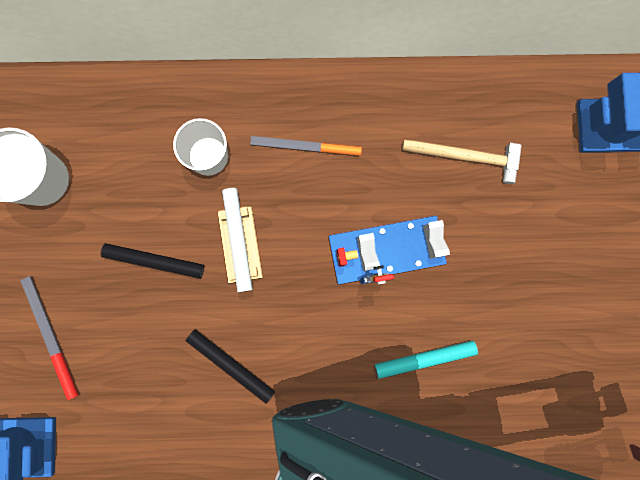

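View pics/crop0.png

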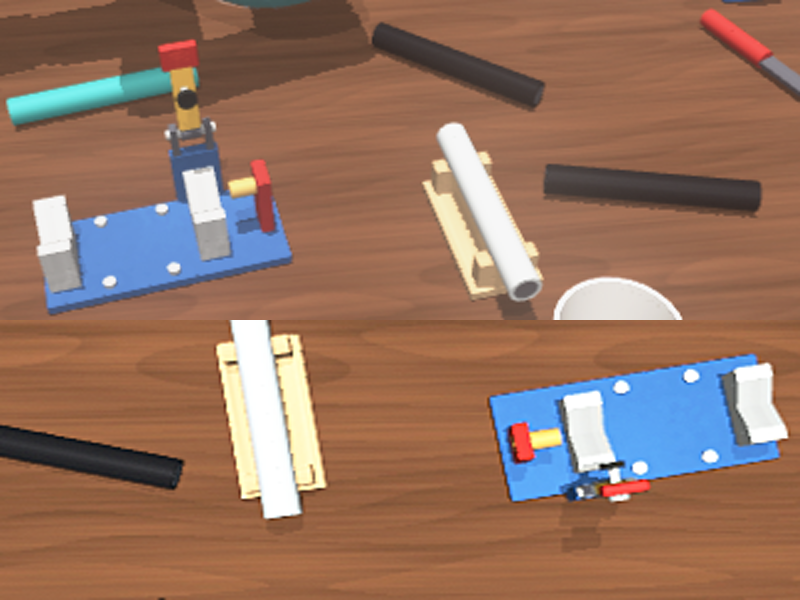

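The metal tube in the cradle is the shaft (scene 396,279; top 239,238). The look-alikes are black pipes at scene (476,264) and (380,203) and a teal tube at (196,215). The crop confirms the bright hollow tube lies on the wooden notches. The fixture's stop end is at scene (280,264) and the clamp is upright. Next I fit the poses.

```bash
cat > est.py <<'E'
from h import *
def boxfit(xy):
    (c,s,a)=cv2.minAreaRect((xy*1000).astype(np.float32)); return np.array(c)/1000,np.array(s),a
if __name__=="__main__":
  for n,u in(("scene",(396,279)),("top",(239,238))):
    c=capture(n)
    hsv=cv2.cvtColor(c["image"],cv2.COLOR_BGR2HSV)
    vv,uu=np.mgrid[:480,:640]; W=world(c,np.c_[uu.ravel(),vv.ravel()]).reshape(480,640,3)
    ok=c["range_z"]>0
    # shaft
    m=ok&(abs(W[...,2]-.058)<.014)&(hsv[...,1]<50)&(np.hypot(W[...,0]-.55,W[...,1]-.187)<.14)
    P=W[m]; q,s,a=boxfit(P[:,:2]); d=np.linalg.svd(P[:,:2]-P[:,:2].mean(0),full_matrices=False)[2][0]
    if d[0]<0:d=-d
    t=(P[:,:2]-q)@d
    print(n,"shaft ctr",q.round(4),s.round(1),"yaw",np.degrees(np.arctan2(d[1],d[0])).round(2),"zmax",np.percentile(P[:,2],95).round(4),"n",len(P))
    top=P[P[:,2]>np.percentile(P[:,2],95)-.004]; print("  ridge",np.polyfit(top[:,0]-.55,top[:,1],1).round(4))
    # plate
    reg=(W[...,0]>.4)&(W[...,0]<.65)&(W[...,1]>-.32)&(W[...,1]<.03)&ok
    m=reg&(hsv[...,0]>100)&(hsv[...,0]<125)&(hsv[...,1]>130)&(abs(W[...,2]-.012)<.007)
    m=cv2.morphologyEx(m.astype(np.uint8),cv2.MORPH_OPEN,np.ones((3,3)))>0
    q,s,a=boxfit(W[m][:,:2]); print("  plate",q.round(4),s.round(1),a)
    # steel V tops
    m=reg&(hsv[...,1]<60)&(hsv[...,2]>90)&(W[...,2]>.03)&(W[...,2]<.075)
    k,l,st,ce=cv2.connectedComponentsWithStats(m.astype(np.uint8))
    for i in range(1,k):
        if st[i,4]>60:
            p=W[l==i]; p=p[p[:,2]>.06]
            if len(p)>15: print("  V",st[i,4],len(p),p.mean(0).round(4),boxfit(p[:,:2])[:2])
    m=reg&(hsv[...,0]>18)&(hsv[...,0]<32)&(hsv[...,1]>90)&(W[...,2]>.05)
    k,l,st,ce=cv2.connectedComponentsWithStats(m.astype(np.uint8))
    for i in range(1,k):
        if st[i,4]>10: p=W[l==i]; print("  brass/yel",st[i,4],ce[i].round(),p.min(0).round(3),p.max(0).round(3))
    m=reg&((hsv[...,0]<8)|(hsv[...,0]>172))&(hsv[...,1]>120)&(W[...,2]>.05)
    k,l,st,ce=cv2.connectedComponentsWithStats(m.astype(np.uint8))
    for i in range(1,k):
        if st[i,4]>10: p=W[l==i]; print("  red",st[i,4],ce[i].round(),p.min(0).round(3),p.max(0).round(3),p.mean(0).round(3))
E
python3 est.py
```

```text
scene shaft ctr [0.5504 0.1879] [222.7  32.4] yaw 8.58 zmax 0.0666 n 1458
  ridge [0.1414 0.1887]
  plate [ 0.5259 -0.1382] [110.5 240.7] 9.448107719421387
  V 621 249 [ 0.5174 -0.0906  0.0659] (array([ 0.51761957, -0.09031281]), array([77.13735199, 30.14882851]))
  V 679 287 [ 0.5425 -0.2381  0.0659] (array([ 0.54286169, -0.2380701 ]), array([79.21160126, 30.30921173]))
  brass/yel 120 [241. 210.] [ 0.46  -0.111  0.155] [ 0.476 -0.089  0.186]
  brass/yel 108 [244. 229.] [ 0.462 -0.11   0.108] [ 0.484 -0.091  0.153]
  brass/yel 57 [271. 263.] [ 0.505 -0.066  0.067] [ 0.522 -0.039  0.076]
  red 247 [239. 197.] [ 0.452 -0.118  0.183] [ 0.468 -0.082  0.212] [ 0.462 -0.1    0.2  ]
  red 171 [281. 261.] [ 0.491 -0.041  0.05 ] [ 0.529 -0.023  0.086] [ 0.516 -0.032  0.076]
top shaft ctr [0.5509 0.1825] [220.   58.1] yaw 8.38 zmax 0.0689 n 1543
  ridge [0.1484 0.1871]
  plate [ 0.5268 -0.1391] [109.8 244.1] 9.48631477355957
  V 587 294 [ 0.5434 -0.2398  0.067 ] (array([ 0.5433678 , -0.23992337]), array([73.95618439, 31.45046997]))
  V 517 280 [ 0.5202 -0.0917  0.067 ] (array([ 0.51882898, -0.09238055]), array([74.03702545, 30.18749428]))
  brass/yel 77 [351. 255.] [ 0.503 -0.067  0.068] [ 0.52  -0.042  0.079]
  red 125 [341. 257.] [ 0.49  -0.045  0.053] [ 0.526 -0.025  0.092] [ 0.508 -0.034  0.083]
  red 104 [384. 278.] [ 0.453 -0.12   0.201] [ 0.466 -0.085  0.216] [ 0.459 -0.102  0.211]
```

```bash
cat >> h.py <<'E'
SH=np.array([.5506,.1880]); SY=np.radians(8.4)
FY=np.radians(9.5); SEAT=np.array([.5308,-.1653]); FX=np.array([np.cos(FY),np.sin(FY)]); FYv=np.array([-np.sin(FY),np.cos(FY)])
def fx(x,y,z): return np.r_[SEAT+x*FX+y*FYv,z]
E
python3 - <<'E'
from h import *
for k in (0,1):
  for nm,p,yaw in(("grasp",np.r_[SH,.031],SY-np.pi/2+k*np.pi),("above",np.r_[SH,.25],SY-np.pi/2+k*np.pi),("carry",fx(0,-.027,.25),FY+k*np.pi),("place",fx(0,-.027,.047),FY+k*np.pi),("push",fx(0,-.16,.05),FY+k*np.pi),("clamp",fx(-.09,.075,.19),FY+k*np.pi)):
    q=inverse_kinematics(p,down(yaw)); print(k,nm,None if q is None else np.round(q,2))
E
```

```text
0 grasp [ 0.21  0.56  1.73 -0.    0.85  1.63]
0 above [ 0.21  0.31  1.51 -0.    1.32  1.63]
0 carry [-0.47  0.29  1.54 -0.    1.31 -0.63]
0 place [-0.47  0.53  1.75 -0.    0.87 -0.63]
0 push [-0.63  0.6   1.57 -0.    0.97 -0.8 ]
0 clamp [-0.4   0.17  1.88 -0.    1.1  -0.56]
1 grasp [ 0.21  0.56  1.73 -0.    0.85 -1.51]
1 above [ 0.21  0.31  1.51 -0.    1.32 -1.51]
1 carry [-0.47  0.29  1.54 -0.    1.31  2.51]
1 place [-0.47  0.53  1.75 -0.    0.87  2.51]
1 push [-0.63  0.6   1.57 -0.    0.97  2.34]
1 clamp [-0.4   0.17  1.88 -0.    1.1   2.58]
```

```bash
python3 - <<'E'
from h import *
p=current_position(); move_ptp([p[0],p[1],.31],current_orientation())
g=down(SY+np.pi/2)
move_ptp(np.r_[SH,.30],g); move_ptp(np.r_[SH,.09],g); print(current_clock())
f0=current_force()
print(servo_line(np.r_[SH,.031],g,rate=.08,contact_N=8),current_position())
move_gripper(.0); print(current_finger_gap(),current_force()-f0)
servo_line(np.r_[SH,.10],g,rate=.08); print(current_finger_gap(),current_force()-f0)
move_ptp(np.r_[SH,.26],g); print(current_clock())
q=down(FY); move_ptp(fx(0,-.027,.26),q); print(current_clock(),current_finger_gap())
c=capture("scene"); cv2.imwrite("pics/carry.png",cv2.resize(c["image"][130:350,120:420],(750,550)))
E
```

```text
5.6167
False [0.55093421 0.18808452 0.03123636]
0.03112872824146036 [-0.75348523 -2.09618612 -0.09173586]
0.031197601927959895 [-1.2087057  -1.15699852 -4.52320131]
9.1167
10.5333 0.03151931669488415
```

View pics/carry.png

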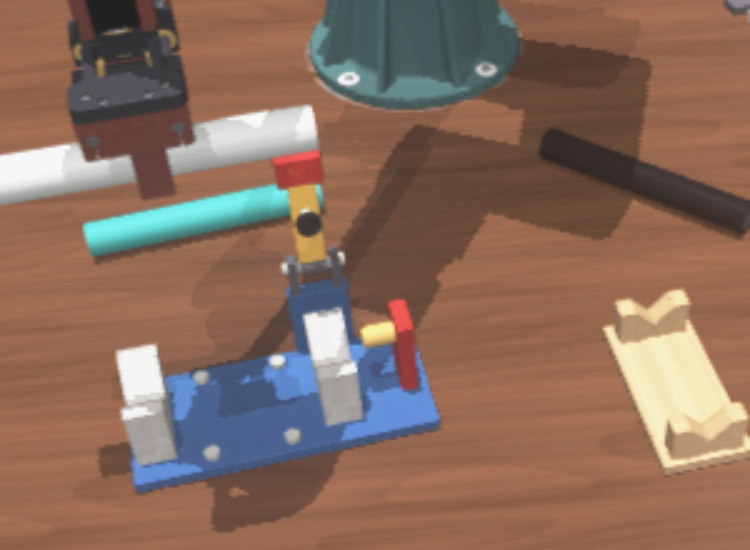

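The shaft is held level, with its right end at crop (310,135), clear above the clamp (300,165), and the cradle is empty. I measure its offset in the hand, then place it.

```bash
cat >> h.py <<'E'
def shaft_now(zc, cams=("scene","top"), dz=.018):
    for n in cams:
        c=capture(n); hsv=cv2.cvtColor(c["image"],cv2.COLOR_BGR2HSV)
        vv,uu=np.mgrid[:480,:640]; W=world(c,np.c_[uu.ravel(),vv.ravel()])
        L=np.c_[(W[:,:2]-SEAT)@FX,(W[:,:2]-SEAT)@FYv,W[:,2]]
        m=(c["range_z"].ravel()>0)&(abs(L[:,2]-zc)<dz)&(hsv[...,1].ravel()<50)&(abs(L[:,0])<.022)&(abs(L[:,1])<.2)&(hsv[...,2].ravel()>90)
        P=L[m]
        top=P[P[:,2]>zc+.009]
        print(n,"y ends",np.percentile(P[:,1],[.5,99.5]).round(4),"x,z vs y:",np.polyfit(top[:,1],top[:,0],1).round(4),np.polyfit(top[:,1],top[:,2],1).round(4),len(P))
E
python3 - <<'E'
from h import *
shaft_now(.279,("scene",))
q=down(FY)
servo_line(fx(0,-.027,.065),q,rate=.12)
f0=current_force()
print(servo_line(fx(0,-.027,.0445),q,rate=.012,contact_N=4),current_position(),current_force()-f0,current_clock())
shaft_now(.066)
E
```

```text
scene y ends [-0.1321  0.0853] x,z vs y: [-0.0003  0.0049] [0.0004 0.292 ] 2034
True [ 0.53532416 -0.19195718  0.04695113] [0.3144262  0.47699161 8.27426872] 13.7583
scene y ends [-0.1331  0.0985] x,z vs y: [0.0022 0.0034] [-0.0005  0.0795] 1271
top y ends [-0.0094  0.089 ] x,z vs y: [-0.0203  0.0011] [-0.0014  0.0801] 694
```

```bash
python3 - <<'E'
from h import *
q=down(FY)
move_gripper(.055)
servo_line(fx(0,-.027,.13),q,rate=.12)
shaft_now(.066)
move_ptp(fx(0,-.165,.13),q); move_gripper(0)
servo_line(fx(0,-.165,.055),q,rate=.1); servo_line(fx(0,-.151,.055),q,rate=.05)
sleep(.2); f0=current_force(); print(f0,current_clock(),(np.array(current_position())[:2]-SEAT)@FYv,current_finger_gap())
r=servo_line(fx(0,-.095,.055),q,rate=.006,contact_N=6.5)
for i in range(3):
    f=current_force()-f0; print(r,current_clock(),"y",(np.array(current_position())[:2]-SEAT)@FYv,"F",f[:2]@FYv,f); sleep(.15)
E
```

```text
scene y ends [-0.1329  0.0904] x,z vs y: [0.0013 0.0032] [0.0005 0.0796] 1890
top y ends [-0.0273  0.0889] x,z vs y: [-0.0054  0.0001] [0.0012 0.0802] 804
[ 0.73411888 -0.00927566  1.09889987] 18.4583 -0.15117696267317565 -6.757551031079455e-05
True 22.5833 y -0.13134161162955907 F -0.784361655090845 [-0.22503239 -0.83292579 -0.64525816]
True 22.7333 y -0.13137337168126173 F -0.9610624167587272 [-0.61322501 -1.07704476 -0.51757511]
True 22.8833 y -0.13135899539473408 F -1.2639062787991449 [-0.48433959 -1.36253167 -1.17669193]
```

```bash
python3 - <<'E'
from h import *
q=down(FY); y0=(np.array(current_position())[:2]-SEAT)@FYv
fb=np.mean([(current_force(),sleep(.02))[0] for _ in range(5)],0); print("base",fb[:2]@FYv)
for i in range(1,13):
    r=servo_line(fx(0,y0+.00025*i,.055),q,rate=.004,contact_N=6)
    F=np.mean([(current_force(),sleep(.03))[0] for _ in range(6)],0)
    print(i,r,round((np.array(current_position())[:2]-SEAT)@FYv,5),"F",(F[:2]@FYv).round(2),current_clock())
    if F[:2]@FYv< -7.2: break
E
```

```text
base -0.08907411975386426
1 False -0.13128 F -1.51 23.6167
2 False -0.13125 F -3.6 24.0667
3 False -0.13127 F -4.91 24.5167
4 False -0.13123 F -6.02 24.9667
5 False -0.13126 F -5.79 25.4167
6 False -0.13124 F -6.88 25.8667
7 False -0.13124 F -7.11 26.3167
8 False -0.13123 F -7.55 26.7667
```

```bash
python3 - <<'E'
from h import *
q=down(FY); y0=-.13136
for i in (10,12):
    servo_line(fx(0,y0+.00025*i,.055),q,rate=.004)
    F=np.mean([(current_force(),sleep(.03))[0] for _ in range(6)],0); print(i,(F[:2]@FYv).round(2))
    if F[:2]@FYv<-8.3: break
servo_line(fx(0,-.134,.055),q,rate=.01); servo_line(fx(0,-.165,.055),q,rate=.06)
move_ptp(fx(0,-.165,.30),q); shaft_now(.066)
c=capture("top"); a=c["image"][205:305,310:460].copy()
move_ptp(fx(-.1,.075,.30),q)
c=capture("scene"); b=c["image"][170:330,150:390]
cv2.imwrite("pics/seat.png",np.hstack([cv2.resize(a,(400,267),interpolation=2),cv2.resize(b,(400,267),interpolation=2)])); print(current_clock())
E
```

```text
10 -8.94
scene y ends [-0.1163  0.1021] x,z vs y: [0.0003 0.0034] [-0.0003  0.0796] 1862
top y ends [-0.1186  0.0995] x,z vs y: [-0.0035 -0.0002] [0.0007 0.08  ] 1567
30.7583
```

View pics/seat.png

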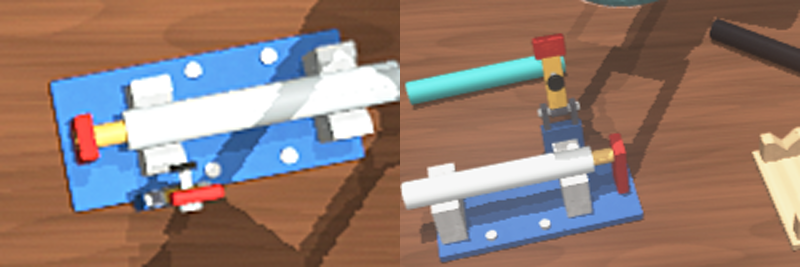

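The shaft lies in both Vs with its end against the brass rod (left crop 128,130; right crop 595,157). The clamp is still upright. Next I close it.

```bash
cat >> h.py <<'E'
def tip(th,r=.088,h=.005,w=.0135,off=0): # TCP so that finger's lower +x corner is on arm's outer face
    return fx(-.057+r*np.cos(th)-(h+off)*np.sin(th)-w, .075, .103+r*np.sin(th)+(h+off)*np.cos(th))
E
python3 - <<'E'
from h import *
q=down(FY)
s=fx(-.1,.075,.191); print(servo_line(s,q,rate=.15,contact_N=8))
f0=current_force()
for th in np.r_[np.arange(1.55,.2,-.19),.13]:
    r=servo_line(tip(th),q,rate=.06,contact_N=22)
    f=current_force()-f0; print(round(th,2),r,f.round(1),(np.array(current_position())).round(4),round(current_clock(),1))
    if r: break
c=capture("scene"); cv2.imwrite("pics/cl.png",cv2.resize(c["image"][130:330,150:390],(480,400)))
E
```

```text
False
1.55 False [0.1 0.5 0.1] [ 0.4461 -0.1033  0.191 ] 32.2
1.36 False [ 0.2 -0.6  0.1] [ 0.4628 -0.1006  0.1899] 32.6
1.17 False [ 0.4 -0.9 -0.1] [ 0.4793 -0.0982  0.186 ] 33.1
0.98 False [-0.9 -0.4  0.5] [ 0.4936 -0.0956  0.1787] 33.5
0.79 False [0.  0.  0.7] [ 0.5065 -0.0933  0.1688] 33.9
0.6 False [ 0.5 -0.3  1.4] [ 0.5175 -0.0914  0.1564] 34.4
0.41 False [-1.  -0.1 -0.3] [ 0.5263 -0.0899  0.142 ] 34.8
0.22 False [-0.2 -0.7  0. ] [ 0.5323 -0.0889  0.1265] 35.2
0.13 False [-0.4 -0.4  0.5] [ 0.5342 -0.0886  0.1189] 35.5
```

View pics/cl.png

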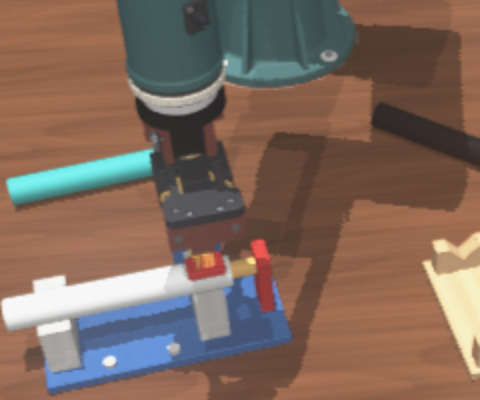

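The arm is nearly level, with its thumb plate over the shaft (crop 207,262). Next I press it down in force-checked steps.

```bash
python3 - <<'E'
from h import *
q=down(FY); t=tip(.0); z=.1155
while z>.099:
    r=servo_line([t[0],t[1],z],q,rate=.012,contact_N=12)
    F=np.mean([(current_force(),sleep(.02))[0] for _ in range(4)],0)
    print(round(z,4),r,current_position()[2].round(4),F.round(1),round(current_clock(),1))
    if F[2]>14.5 : break
    z-=.0006
E
```

```text
0.1155 False 0.1154 [-1.2 -0.3  1.1] 36.1
0.1149 False 0.115 [-1.8 -0.   2.5] 36.4
0.1143 False 0.1143 [-1.4  0.2  3.2] 36.7
0.1137 False 0.1137 [-0.7  0.5  3. ] 37.0
0.1131 False 0.1131 [-0.   1.   2.9] 37.4
0.1125 False 0.1125 [0.4 1.1 3.3] 37.7
0.1119 False 0.112 [1.6 2.3 3.1] 38.0
0.1113 False 0.1114 [1.9 2.5 3.8] 38.3
0.1107 False 0.1109 [2.5 3.  5. ] 38.6
0.1101 False 0.1104 [1.8 2.8 6.3] 38.9
0.1095 False 0.11 [1.8 2.8 7.1] 39.3
0.1089 False 0.1095 [1.1 3.2 8.5] 39.6
0.1083 False 0.1091 [1.3 3.4 9.8] 39.9
0.1077 False 0.1086 [ 1.   3.  11.2] 40.2
0.1071 False 0.1082 [ 0.5  3.5 12.5] 40.5
0.1065 False 0.1077 [ 0.   3.5 14. ] 40.8
0.1059 False 0.1073 [-0.2  4.4 15.5] 41.2
```

```bash
python3 - <<'E'
from h import *
q=down(FY); p=current_position()
servo_line([p[0],p[1],.113],q,rate=.015); print("F",current_force().round(1))
servo_line([p[0],p[1],.30],q,rate=.15)
move_ptp([.35,-.45,.35],q); print(current_force().round(1),current_clock())
shaft_now(.066)
ims=[]
for n,(a,b,c0,d) in(("scene",(170,330,150,390)),("top",(205,305,310,460))):
    c=capture(n); ims.append(cv2.resize(c["image"][a:b,c0:d],(400,267),interpolation=2))
    for o in("clamp_tip","file","hammer","tub"):
        for s in silhouettes(n,o)[:1]:
            P=cloud(c,s["region"]); print(n,o,round(s["conf"],2),np.round(s["xy"]),np.median(P,0).round(3))
    hsv=cv2.cvtColor(c["image"],cv2.COLOR_BGR2HSV); vv,uu=np.mgrid[:480,:640]; W=world(c,np.c_[uu.ravel(),vv.ravel()])
    L=np.c_[(W[:,:2]-SEAT)@FX,(W[:,:2]-SEAT)@FYv,W[:,2]]; H=hsv.reshape(-1,3)
    m=(H[:,1]>120)&((H[:,0]<32)|(H[:,0]>172))&(abs(L[:,1]-.075)<.02)&(abs(L[:,0])<.07)&(L[:,2]>.09)
    print("arm z vs x",np.polyfit(L[m,0]+.057,L[m,2],1).round(4),m.sum(),L[m].min(0).round(3),L[m].max(0).round(3))
cv2.imwrite("pics/end.png",np.hstack(ims))
E
```

```text
F [ 0.2  0.5 -0.1]
[ 0.4 -0.1  0.2] 44.7
scene y ends [-0.1167  0.1021] x,z vs y: [-0.005  0.003] [0.0017 0.0795] 1586
top y ends [-0.1188  0.0996] x,z vs y: [-0.0026 -0.0002] [0.001 0.08 ] 1346
scene clamp_tip 0.63 [251. 255.] [ 0.531 -0.09   0.108]
scene file 0.94 [333. 384.] [0.765 0.044 0.01 ]
scene tub 0.8 [456. 346.] [0.731 0.264 0.06 ]
arm z vs x [-0.0085  0.108 ] 183 [-0.054  0.058  0.102] [0.052 0.092 0.112]
top clamp_tip 0.76 [374. 250.] [ 0.52  -0.093  0.11 ]
top hammer 0.93 [475. 151.] [ 0.735 -0.341  0.024]
top tub 0.75 [200. 146.] [0.761 0.265 0.039]
arm z vs x [0.0121 0.1085] 552 [-0.051  0.055  0.101] [0.051 0.091 0.115]
```

View pics/end.png

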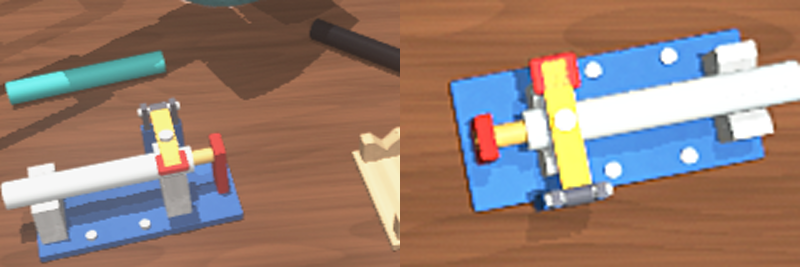

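The arm is level over the shaft (left crop 170,145; right crop 565,125), and the shaft end still meets the rod (right crop 525,128). The robot is clear, so I hand in.

```bash
python3 -c "
from bench import *
print(current_clock()); close_job()"
```

```text
45.3
the job is handed in; nothing more can be done
```

The shaft is seated in both Vs, against the brass stop and held by the clamp. I handed the job in at 45.3 s on the robot's clock, with the gripper clear of everything.

- **Placing:** I took the metal tube from the cradle and lowered it into the Vs centred 27 mm short of seat, about 15–17 mm from the rod. It touched at the seated height; the force change just after contact read about 8 N, although the stop was set at 4 N.
- **Sliding to the stop:** I pushed on its free end with the shut fingers at about 6 mm/s. The slide tripped at a 6.5 N rise, and I then built the push up in small steps to about 8.9 N. That figure is at the tool, so the force on the stop is less by the 1–3 N of V friction. The peak during the slide itself was not recorded.
- **Clamping:** I swung the arm over and pressed down to about 15.5 N at the tool. From the tool's travel, the pad was squeezed about 2.6 mm while pressed.
- **Last checks:** The shaft end was at y = 99.6 mm from the top camera and 102.1 mm from the scene camera, within 0.1 mm of where it was before clamping. The two cameras read the arm at −0.009 and +0.012 rad, both below the 0.045 rad at which the pad first touches. By those readings, the pad is still squeezed about 1.9–3 mm.
- **Bystanders:** Each network found the bystanders in some views only. The file (scene camera), hammer (top camera) and tub (both cameras) were where they started, apart from a few millimetres of detection scatter.

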